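# Press the solvent bottles' caps home in order

## Robot

A 7-joint arm with a two-finger parallel gripper is mounted at the origin on a cart in front of the work surface, level with it; the furniture and walls round the work are solid. World frame = base frame: x ahead of the robot, y to its left, z up, the work surface at z = 0. Lengths are in m, angles in rad, forces in N, time in s.
With the tool pointing down it reaches from about 0.4 to 0.85 m from the base axis. Payload 10.4 kg.
Tool frame: the origin (TCP) lies midway between the tips of the shut fingers; the grasp point (between the pads) lies robot.pinch_z behind it (robot.pinch_z is the distance from the TCP to the grasp point, in m); z points along the fingers, x is the direction in which the jaws open and shut, and the axes are right-handed (so a half turn about z gives the same grasp; the last joint's range is limited). The gripper opens to 85 mm and grips with 20 to 120 N. Pads are 22 mm wide; open, the fingers measure 114 mm over their backs; the gripper's body (76 mm by 85 mm) begins 54 mm behind the grasp point. The pads swing forward as they close: fully open they stand 13 mm farther back than shut.
Start: joints at [-1.154, 0.332, -0.065, 1.46, 0.022, 1.35, -0.088], TCP at [0.266, 0.566, 0.231] pointing down, gripper open.
Joint ranges: [-2.6, 2.6], [-0.5, 2.12], [-1.47, 1.34], [0.16, 2.42], [-1.27, 4.41], [0.06, 2.06], [-2.6, 2.6]. Speed limits (rad/s): [2.22, 2.22, 2.79, 2.79, 3.14, 3.14, 3.14].

## Interface

Orientations are given as a rotation vector (axis times angle).
In Python, from workcell import robot gives the robot as it stands. The module is installed in compiled form; this text tells all that it offers.
- The arm moves only by the tool carry_out, never from a script. Its argument "rows" is one flat list of numbers, 7 for each row, row after row: the shift along the tool's x, y, z in m, then the turn, a rotation vector about the tool's x, y, z in rad, then the opening, from 0 (shut) to 1 (fully open). In form: [dx, dy, dz, ax, ay, az, grip, dx, dy, dz, ax, ay, az, grip, ...]. A call has 1 to 20 rows; each row is the pose to reach, as a shift and turn from the pose commanded when the call began, along the tool's axes at that moment; what a row does not reach only later rows make up. A row lasts 1/10 s, in which the tool goes at most 50 mm and 8.59 degrees, less where a joint would pass 70% of its speed; a pose out of reach is approached as far as the arm can. A call with a gripper value outside its range is refused whole. The fingers move at their own pace and stop on an object; "newtons" is the grip in N (left out, the last holds). Time passes only in rows, so rows that repeat a pose let the fingers close. It gives the time, the measured TCP pose, the force and the opening at its end, in the units of the state.
- robot.state(): the state, without advancing time (a new reading comes with each control period).
- robot.camera(name): name is "scene" or "top" or "wrist"; returns a dict with "pixels" (400x640x3 uint8, red, green, blue), "depth" (400x640 float32, m along the optical axis (not along the pixel's ray), 0 where there is no reading), "camera_matrix" (3x3 intrinsics, pixels), "R" (3x3) and "t" (3): a world point X has camera coordinates R X + t. Camera axes: x right, y down, z forward; pixel columns grow to the right and rows downward; lengths in m; the calibration is good to about 2 mm. A picture is of the moment at which its call begins.
- robot.hand_in(): hands the job in, once; it reports no verdict.
The state is a dict: "time": time; "joint_pos": joint angles; "joint_velocities": joint speeds; "joint_torque": joint torques, N m; "tcp_pos": TCP position; "tcp_rot": TCP orientation; "contact_force": force on the tool from outside, world axes, zero at the start; "torque": the same for the moment, N m; "width": finger opening in m.
Only numpy, scipy, OpenCV 4.12 (cv2) and the standard library are available. Lean on these libraries where they do the work, as an engineer would, in place of code of your own. Each camera call takes 0.05 s, during which the arm holds its last target. There are 200 camera calls.

## Task

Close up after cleaning: with a fingertip, gently press the raised cap of the amber bottle on the blue coaster fully home, then the cap on the yellow coaster's bottle, then the one on the green. Only press down from above: do not grasp, lift or shift the bottles or pull up their caps. Do not touch the bottle on the red coaster, which is still in use with its cap up, and leave everything else on the bench where it is.

Things in the scene. Friction and masses are not known exactly. Their poses are not given: they have to be found in the camera images.
- blue_bottle: loose amber glass bottle (0.1 to 0.2 kg) standing on the blue coaster; 42 mm in diameter, 69 mm tall with its cap home; origin at the centre of its underside, z up
- blue_cap_top (a point): centre of the flat top of the pale ribbed cap (42 mm in diameter, 14 mm tall) of the bottle on the blue coaster; 69 mm above the bottle's underside when home, more by the cap's joint value; moves with the cap
- blue_bottle_cap (a joint): how far the cap of the bottle on the blue coaster stands up, in m: 0 = fully home, starts at 0.007 to 0.011; slides straight down with about 1.5 N of steady friction, no spring, stays where it is left, and meets a hard stop at 0 (the bottle then sinks into its foam pad)
- blue_coaster: plain blue round coaster, fixed to the bench, 76 mm in diameter, 5 mm thick; in its middle a round black foam pad, 54 mm in diameter, its top 12 mm above the bench, on which the bottle stands; the pad gives straight down like a spring, about 1 mm for every 4 N, at most 7 mm; origin at the centre of its underside, on the bench top (z = 0)
- yellow_bottle: loose amber glass bottle (0.1 to 0.2 kg) standing on the yellow coaster; 42 mm in diameter, 69 mm tall with its cap home; origin at the centre of its underside, z up
- yellow_cap_top (a point): centre of the flat top of the pale ribbed cap (42 mm in diameter, 14 mm tall) of the bottle on the yellow coaster; 69 mm above the bottle's underside when home, more by the cap's joint value; moves with the cap
- yellow_bottle_cap (a joint): how far the cap of the bottle on the yellow coaster stands up, in m: 0 = fully home, starts at 0.007 to 0.011; slides straight down with about 1.5 N of steady friction, no spring, stays where it is left, and meets a hard stop at 0 (the bottle then sinks into its foam pad)
- yellow_coaster: plain yellow round coaster, fixed to the bench, 76 mm in diameter, 5 mm thick; in its middle a round black foam pad, 54 mm in diameter, its top 12 mm above the bench, on which the bottle stands; the pad gives straight down like a spring, about 1 mm for every 4 N, at most 7 mm; origin at the centre of its underside, on the bench top (z = 0)
- green_bottle: loose amber glass bottle (0.1 to 0.2 kg) standing on the green coaster; 42 mm in diameter, 69 mm tall with its cap home; origin at the centre of its underside, z up
- green_cap_top (a point): centre of the flat top of the pale ribbed cap (42 mm in diameter, 14 mm tall) of the bottle on the green coaster; 69 mm above the bottle's underside when home, more by the cap's joint value; moves with the cap
- green_bottle_cap (a joint): how far the cap of the bottle on the green coaster stands up, in m: 0 = fully home, starts at 0.007 to 0.011; slides straight down with about 1.5 N of steady friction, no spring, stays where it is left, and meets a hard stop at 0 (the bottle then sinks into its foam pad)
- green_coaster: plain green round coaster, fixed to the bench, 76 mm in diameter, 5 mm thick; in its middle a round black foam pad, 54 mm in diameter, its top 12 mm above the bench, on which the bottle stands; the pad gives straight down like a spring, about 1 mm for every 4 N, at most 7 mm; origin at the centre of its underside, on the bench top (z = 0)
- red_bottle: loose amber glass bottle (0.1 to 0.2 kg) standing on the red coaster; 42 mm in diameter, 69 mm tall with its cap home; origin at the centre of its underside, z up
- red_cap_top (a point): centre of the flat top of the pale ribbed cap (42 mm in diameter, 14 mm tall) of the bottle on the red coaster; 69 mm above the bottle's underside when home, more by the cap's joint value; moves with the cap
- red_bottle_cap (a joint): how far the cap of the bottle on the red coaster stands up, in m: 0 = fully home, starts at 0.007 to 0.011; slides straight down with about 1.5 N of steady friction, no spring, stays where it is left, and meets a hard stop at 0 (the bottle then sinks into its foam pad)
- red_coaster: plain red round coaster, fixed to the bench, 76 mm in diameter, 5 mm thick; in its middle a round black foam pad, 54 mm in diameter, its top 12 mm above the bench, on which the bottle stands; the pad gives straight down like a spring, about 1 mm for every 4 N, at most 7 mm; origin at the centre of its underside, on the bench top (z = 0)
- tweezers_black: black tweezers lying flat, 12x115x9 mm; loose, a bystander to be left alone; origin at the centre of its underside
- loupe_small: small black eye loupe, 37 mm in diameter, 32 mm tall; loose, a bystander to be left alone; origin at the centre of its underside
- dust_brush: wooden dust brush lying flat, 10x141x10 mm; loose, a bystander to be left alone; origin at the centre of its underside
- screw_tin: round open metal tin of screws, 56 mm in diameter, 15 mm tall; loose, a bystander to be left alone; origin at the centre of its underside
- pen_red: red and white pen lying flat, 11x140x9 mm; loose, a bystander to be left alone; origin at the centre of its underside
- brass_clamp: brass case holder with a maroon pad, 22x35x35 mm; loose, a bystander to be left alone; origin at the centre of its underside

How it is judged:
By the outcome, as a careful person would: the job done as asked, in the order asked, and still so for the second after the job is handed in, with the robot touching nothing.
It also fails if it takes over 42 s, if anything falls off the work surface, if the arm or the gripper's body presses on something with over 40 N, if the wrist force passes 120 N, or if a joint passes its speed limit or range.

## Working session

There is one attempt and no reset: what is moved stays moved. The work goes in short steps, Python scripts to look and compute and a tool call to move; the robot and the scene stay as the last step left them, time stands still between calls to the robot, and variables do not carry over. Pictures are saved under pics/ and viewed, on a budget of 10 in all, crops included, one or two more only if the job needs it, and the job is handed in when it is done.

Besides the shell and the picture viewer there is one more tool, called after "Emit:" as name(argument=value, ...) on one line, values as JSON. carry_out: Moves the arm, as the interface text tells. Its arguments: {"type":"object","properties":{"rows":{"type":"array"},"newtons":{"type":"number"}},"required":["rows"]}

```bash
mkdir -p pics; python3 - <<'E'
from workcell import robot
import cv2,numpy as np
s=robot.state();print({k:np.round(v,4) for k,v in s.items()}, robot.pinch_z)
for n in("scene","top"):
    c=robot.camera(n);np.savez(n+".npz",**c)
    cv2.imwrite(f"pics/{n}0.png",c["pixels"][...,::-1]);print(n,c["camera_matrix"].round(1).tolist(),c["R"].round(3).tolist(),c["t"].round(3))
E
```

```text
{'time': np.float64(0.0), 'joint_pos': array([-1.1536,  0.3329, -0.0647,  1.4609,  0.0216,  1.3498, -0.0885]), 'joint_velocities': array([ 0.0006,  0.0006, -0.0004, -0.0008, -0.0015,  0.0006, -0.0007]), 'joint_torque': array([-0.00000e+00, -6.25449e+01,  4.93000e-02, -3.91620e+01,
        1.62000e-02,  9.80000e-03, -0.00000e+00]), 'tcp_pos': array([0.2659, 0.5652, 0.2305]), 'tcp_rot': array([ 2.6518e+00,  1.6831e+00, -1.7000e-03]), 'contact_force': array([-0.2716,  0.0389,  0.219 ]), 'torque': array([-0.0835, -0.0174,  0.0053]), 'width': np.float64(0.0855)} 0.0187
scene [[426.6, 0.0, 312.0], [0.0, 426.6, 198.4], [0.0, 0.0, 1.0]] [[0.823, -0.568, 0.01], [-0.38, -0.563, -0.734], [0.422, 0.6, -0.679]] [-0.42   0.289  0.775]
top [[500.2, 0.0, 311.2], [0.0, 500.2, 201.8], [0.0, 0.0, 1.0]] [[-0.018, -1.0, 0.013], [-0.989, 0.016, -0.146], [0.146, -0.015, -0.989]] [0.072 0.544 1.305]
```

View pics/top0.png

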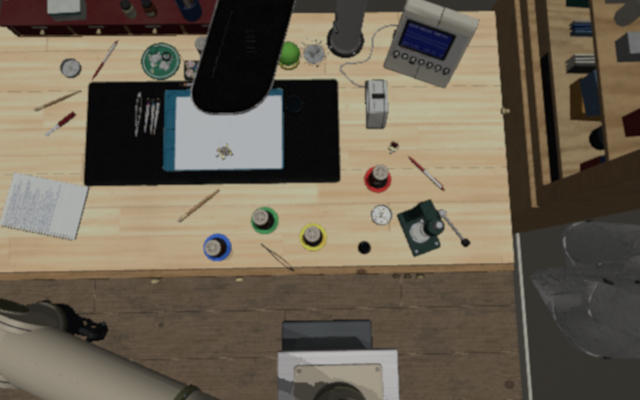

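View pics/scene0.png

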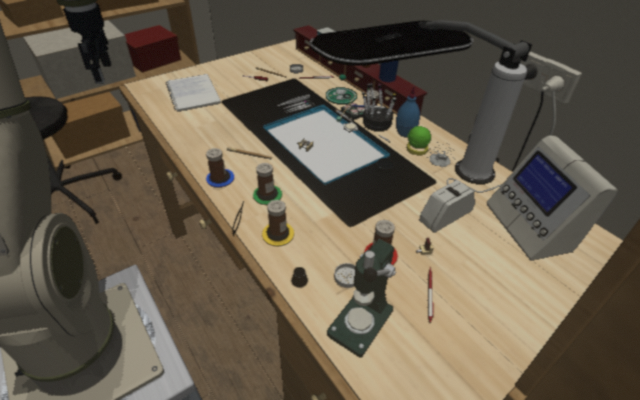

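The top view shows the blue coaster at (217,247), green at (264,220), yellow at (313,236) and red at (378,179), each with a bottle. The tweezers lie between blue and yellow at (278,257). The scene view agrees, and the lamp head is well behind the three bottles.

```bash
cat > h.py <<'E'
import numpy as np,cv2
def cloud(c):
    K,R,t=c["camera_matrix"],c["R"],c["t"]
    v,u=np.mgrid[:400,:640];d=c["depth"]
    P=np.stack([(u-K[0,2])/K[0,0]*d,(v-K[1,2])/K[1,1]*d,d],-1)
    return (P-t)@R
def ray(c,u,v,z):
    K,R,t=c["camera_matrix"],c["R"],c["t"]
    d=R.T@np.linalg.solve(K,[u,v,1.]);o=-R.T@t
    return o+d*(z-o[2])/d[2]
H={"blue":[(105,125)],"green":[(45,85)],"yellow":[(20,35)],"red":[(0,6),(174,180)]}
E
python3 - <<'E'
from h import *
for n,px in(("top",dict(blue=(217,247),green=(264,220),yellow=(313,236),red=(378,179))),("scene",dict(blue=(220,178),green=(267,194),yellow=(278,233),red=(381,254)))):
    c=dict(np.load(n+".npz"));X=cloud(c);hsv=cv2.cvtColor(c["pixels"],cv2.COLOR_RGB2HSV)
    print(n,"bench z",np.median(X[...,2][c["depth"]>0]))
    for k,(u,v) in px.items():
        m=np.zeros((400,640),np.uint8)
        for a,b in H[k]: m|=cv2.inRange(hsv,(a,120,70),(b,255,255))
        w=np.zeros_like(m);cv2.circle(w,(u,v),24,255,-1);m&=w
        pts=cv2.findNonZero(m);hull=cv2.convexHull(pts);e=cv2.fitEllipse(hull)
        ce=ray(c,*e[0],.005)
        d=np.hypot(X[...,0]-ce[0],X[...,1]-ce[1])
        near=(d<.045)&(c["depth"]>0)&(X[...,2]>.06)
        zz=X[...,2][near];top=np.percentile(zz,90) if near.any() else 0
        sel=near&(abs(X[...,2]-top)<.006);uv=cv2.findNonZero(sel.astype(np.uint8))
        e2=cv2.minEnclosingCircle(uv)
        print(k,"coaster",ce.round(4),np.round(e[1],1),"n",sel.sum(),"capz",np.round([np.median(X[...,2][sel]),zz.max()],4),"capxy",X[sel][:,:2].mean(0).round(4),"rng",(np.ptp(X[sel][:,:2],axis=0)).round(3),"mid",((X[sel][:,:2].max(0)+X[sel][:,:2].min(0))/2).round(4))
E
```

```text
top bench z 0.0018489042114249602
blue coaster [0.4299 0.3207 0.005 ] [25.7 26.5] n 171 capz [0.092  0.0976] capxy [0.4254 0.3172] rng [0.036 0.039] mid [0.4252 0.3169]
green coaster [0.501  0.1916 0.005 ] [23.9 24.5] n 173 capz [0.0885 0.096 ] capxy [0.5021 0.1959] rng [0.039 0.039] mid [0.5017 0.1951]
yellow coaster [0.4532 0.0603 0.005 ] [26.4 26.8] n 163 capz [0.0894 0.0964] capxy [0.4563 0.0629] rng [0.039 0.036] mid [0.4556 0.0633]
red coaster [ 0.6111 -0.122   0.005 ] [25.4 26.4] n 172 capz [0.0895 0.0947] capxy [ 0.6147 -0.1186] rng [0.041 0.039] mid [ 0.6149 -0.1186]
scene bench z 0.0035485176817289968
blue coaster [0.4287 0.317  0.005 ] [16.6 26.4] n 143 capz [0.0911 0.0958] capxy [0.4238 0.3129] rng [0.039 0.042] mid [0.4249 0.3158]
green coaster [0.4993 0.1878 0.005 ] [15.5 26.5] n 155 capz [0.0884 0.0919] capxy [0.5003 0.1918] rng [0.039 0.04 ] mid [0.5002 0.1936]
yellow coaster [0.4517 0.0572 0.005 ] [24.  32.1] n 199 capz [0.0891 0.0928] capxy [0.4546 0.0592] rng [0.039 0.04 ] mid [0.4552 0.0602]
red coaster [ 0.6109 -0.1253  0.005 ] [22.9 33. ] n 232 capz [0.0895 0.093 ] capxy [ 0.6119 -0.1226] rng [0.04 0.04] mid [ 0.6126 -0.122 ]
```

```bash
cat >> h.py <<'E'
from scipy.spatial.transform import Rotation as Ro
def go(s,p):
    return (Ro.from_rotvec(s["tcp_rot"]).inv().apply(np.array(p)-s["tcp_pos"])).round(4)
E
python3 - <<'E'
from h import *;from workcell import robot
s=robot.state();print(Ro.from_rotvec(s["tcp_rot"]).as_matrix().round(3));print(go(s,[.425,.316,.22]))
E
```

```text
[[ 0.426  0.905 -0.   ]
 [ 0.905 -0.426 -0.001]
 [-0.001  0.    -1.   ]]
[-0.1578  0.25    0.0108]
```

Emit:
carry_out(rows=[-0.02,0.03,0,0,0,0,0,-0.045,0.07,0.002,0,0,0,0,-0.07,0.11,0.004,0,0,0,0,-0.095,0.15,0.006,0,0,0,0,-0.12,0.19,0.008,0,0,0,0,-0.14,0.222,0.01,0,0,0,0,-0.153,0.243,0.0108,0,0,0,0,-0.158,0.25,0.0108,0,0,0,0,-0.158,0.25,0.0108,0,0,0,0,-0.158,0.25,0.0108,0,0,0,0,-0.158,0.25,0.0108,0,0,0,0,-0.158,0.25,0.0108,0,0,0,0])

```text
time: 1.3
tcp_pos: [0.4243, 0.3173, 0.2204]
tcp_rot: [-2.651, -1.686, 0.0]
contact_force: [0.4, -0.2, 0.3]
width: 0.0002
```

```bash
cat > w.py <<'E'
from h import *;from workcell import robot;import sys
s=robot.state();print(s["tcp_pos"].round(4),s["contact_force"].round(2),s["time"])
c=robot.camera("wrist");np.savez("wrist.npz",**c);cv2.imwrite(f"pics/w{sys.argv[1]}.png",c["pixels"][...,::-1])
X=cloud(c);g=np.array(eval(sys.argv[2]))
near=(np.hypot(X[...,0]-g[0],X[...,1]-g[1])<.04)&(c["depth"]>0)&(X[...,2]>.06)&(X[...,2]<.12)
if near.any():
    z=X[...,2][near];top=np.percentile(z,85);q=X[near&(abs(X[...,2]-top)<.003)]
    print("cap",len(q),np.median(q[:,2]).round(4),"mid",((q[:,:2].max(0)+q[:,:2].min(0))/2).round(4),np.ptp(q[:,:2],axis=0).round(4))
E
python3 w.py blue "[.425,.316]"
```

```text
[0.4243 0.3173 0.2204] [ 0.36 -0.21  0.28] 1.3
cap 1801 0.0915 mid [0.4234 0.3171] [0.0401 0.0402]
```

View pics/wblue.png

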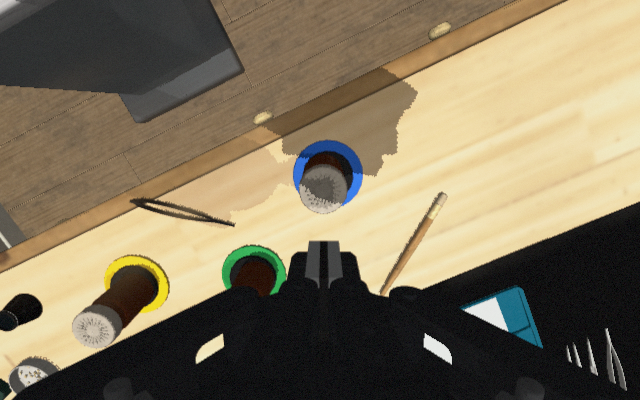

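The wrist view shows the blue coaster's bottle, with its cap around (323,188) and nothing crowding it. The measured cap centre is within 1 mm of the TCP, and its top is at 0.0915, as expected. I'm going down to just above the cap, then slowly onto it.

Emit:
carry_out(rows=[0,0,0.02,0,0,0,0,0,0,0.05,0,0,0,0,0,0,0.08,0,0,0,0,0,0,0.1,0,0,0,0,0,0,0.112,0,0,0,0,0,0,0.118,0,0,0,0,0,0,0.12,0,0,0,0,0,0,0.123,0,0,0,0,0,0,0.126,0,0,0,0,0,0,0.128,0,0,0,0,0,0,0.13,0,0,0,0,0,0,0.132,0,0,0,0,0,0,0.134,0,0,0,0,0,0,0.136,0,0,0,0,0,0,0.136,0,0,0,0,0,0,0.136,0,0,0,0])

```text
time: 2.95
tcp_pos: [0.425, 0.3162, 0.0845]
tcp_rot: [-2.652, -1.683, 0.0]
contact_force: [1.0, 1.4, 1.3]
width: 0.0003
```

Emit:
carry_out(rows=[0,0,0.001,0,0,0,0,0,0,0.002,0,0,0,0,0,0,0.003,0,0,0,0,0,0,0.004,0,0,0,0,0,0,0.004,0,0,0,0,0,0,0.004,0,0,0,0])

```text
time: 3.55
tcp_pos: [0.425, 0.3161, 0.0805]
tcp_rot: [-2.653, -1.683, 0.0]
contact_force: [0.1, -0.0, 0.9]
width: -0.0
```

Emit:
carry_out(rows=[0,0,0.0007,0,0,0,0,0,0,0.0014,0,0,0,0,0,0,0.002,0,0,0,0,0,0,0.002,0,0,0,0,0,0,0.002,0,0,0,0])

```text
time: 4.05
tcp_pos: [0.4252, 0.3163, 0.079]
tcp_rot: [-2.652, -1.683, -0.001]
contact_force: [-1.2, -0.7, 6.9]
width: 0.0002
```

Force rose to 6.9 N at z = 0.079, about 1.6 mm below the home height. That matches the cap on its stop with the pad giving. I'm lifting straight off and crossing to yellow.

Emit:
carry_out(rows=[0,0,-0.001,0,0,0,0,0,0,-0.003,0,0,0,0,0,0,-0.015,0,0,0,0,0,0,-0.045,0,0,0,0,0,0,-0.085,0,0,0,0,-0.015,0.01,-0.12,0,0,0,0,-0.045,0.028,-0.14,0,0,0,0,-0.085,0.053,-0.14,0,0,0,0,-0.125,0.078,-0.14,0,0,0,0,-0.165,0.103,-0.14,0,0,0,0,-0.195,0.121,-0.14,0,0,0,0,-0.213,0.132,-0.14,0,0,0,0,-0.219,0.136,-0.14,0,0,0,0,-0.219,0.136,-0.14,0,0,0,0,-0.219,0.136,-0.14,0,0,0,0,-0.219,0.136,-0.14,0,0,0,0])

```text
time: 5.65
tcp_pos: [0.4547, 0.0615, 0.2185]
tcp_rot: [-2.651, -1.686, 0.0]
contact_force: [0.1, -0.1, 0.0]
width: 0.0001
```

```bash
python3 w.py yellow "[.455,.061]"; python3 - <<'E'
from h import *
from workcell import robot
c=robot.camera("scene");np.savez("scene1.npz",**c)
for n in("scene","scene1"):
    c=np.load(n+".npz");X=cloud(c)
    for k,g in dict(blue=(.425,.3155),yellow=(.455,.061),green=(.501,.193),red=(.614,-.121)).items():
        q=X[(np.hypot(X[...,0]-g[0],X[...,1]-g[1])<.014)&(X[...,2]>.07)&(X[...,2]<.11)]
        print(n,k,len(q),np.median(q[:,2]).round(4))
E
```

```text
[0.4547 0.0615 0.2185] [ 0.12 -0.13  0.03] 5.65
cap 1789 0.0894 mid [0.4548 0.0627] [0.0408 0.0405]
scene blue 56 0.0916
scene yellow 88 0.0895
scene green 71 0.0889
scene red 103 0.0897
scene1 blue 60 0.0807
scene1 yellow 86 0.0896
scene1 green 67 0.0888
scene1 red 102 0.0899
```

View pics/wyellow.png

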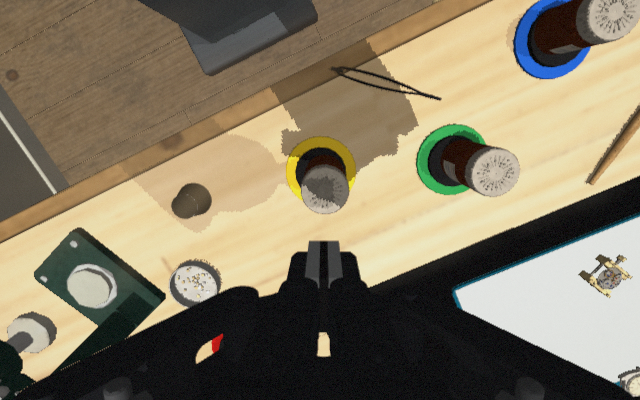

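The wrist view is centred on the yellow bottle, cap around (324,190). The blue cap now measures 0.0807, which is home. The yellow cap is within about 1 mm of the TCP, so I'm pressing it.

Emit:
carry_out(rows=[0,0,0.02,0,0,0,0,0,0,0.05,0,0,0,0,0,0,0.08,0,0,0,0,0,0,0.1,0,0,0,0,0,0,0.113,0,0,0,0,0,0,0.12,0,0,0,0,0,0,0.124,0,0,0,0,0,0,0.126,0,0,0,0,0,0,0.128,0,0,0,0,0,0,0.13,0,0,0,0,0,0,0.132,0,0,0,0,0,0,0.134,0,0,0,0,0,0,0.136,0,0,0,0,0,0,0.137,0,0,0,0,0,0,0.138,0,0,0,0,0,0,0.138,0,0,0,0,0,0,0.138,0,0,0,0])

```text
time: 7.45
tcp_pos: [0.4549, 0.0601, 0.0805]
tcp_rot: [-2.652, -1.683, -0.0]
contact_force: [0.6, 0.9, 1.0]
width: -0.0
```

Emit:
carry_out(rows=[0,0,0.0006,0,0,0,0,0,0,0.0012,0,0,0,0,0,0,0.0018,0,0,0,0,0,0,0.0018,0,0,0,0,0,0,0.0018,0,0,0,0])

```text
time: 7.95
tcp_pos: [0.4553, 0.0602, 0.0791]
tcp_rot: [2.652, 1.683, 0.002]
contact_force: [-0.3, -0.2, 6.4]
width: 0.0001
```

Yellow gave the same signature: 6.4 N at z = 0.0791. Next, straight up and over to green.

Emit:
carry_out(rows=[0,0,-0.001,0,0,0,0,0,0,-0.003,0,0,0,0,0,0,-0.015,0,0,0,0,0,0,-0.045,0,0,0,0,0,0,-0.085,0,0,0,0,0.01,-0.001,-0.12,0,0,0,0,0.035,-0.004,-0.14,0,0,0,0,0.07,-0.008,-0.14,0,0,0,0,0.105,-0.012,-0.14,0,0,0,0,0.13,-0.0145,-0.14,0,0,0,0,0.141,-0.0155,-0.14,0,0,0,0,0.141,-0.0155,-0.14,0,0,0,0,0.141,-0.0155,-0.14,0,0,0,0,0.141,-0.0155,-0.14,0,0,0,0])

```text
time: 9.35
tcp_pos: [0.5008, 0.1926, 0.219]
tcp_rot: [2.654, 1.681, -0.0]
contact_force: [-0.6, -0.1, 0.1]
width: 0.0002
```

```bash
python3 w.py green "[.501,.194]"
```

```text
[0.5008 0.1926 0.219 ] [-0.59 -0.1   0.13] 9.35
cap 1780 0.0888 mid [0.5008 0.1958] [0.0407 0.04  ]
```

View pics/wgreen.png

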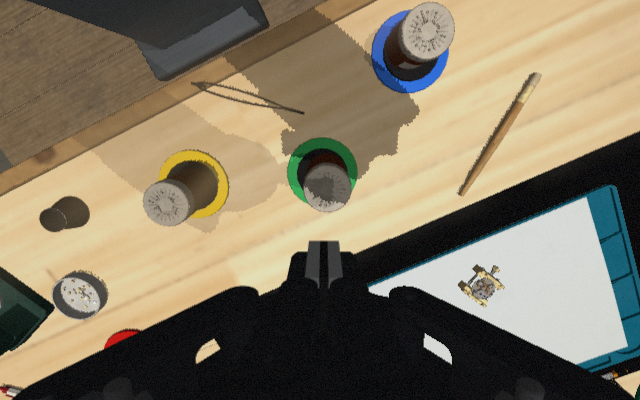

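The green cap is at (325,187) in this view, centred about 2 mm further in +y. I'm correcting by 1.5 mm and pressing.

Emit:
carry_out(rows=[0.0014,-0.0006,0.02,0,0,0,0,0.0014,-0.0006,0.05,0,0,0,0,0.0014,-0.0006,0.08,0,0,0,0,0.0014,-0.0006,0.1,0,0,0,0,0.0014,-0.0006,0.113,0,0,0,0,0.0014,-0.0006,0.12,0,0,0,0,0.0014,-0.0006,0.124,0,0,0,0,0.0014,-0.0006,0.126,0,0,0,0,0.0014,-0.0006,0.128,0,0,0,0,0.0014,-0.0006,0.13,0,0,0,0,0.0014,-0.0006,0.132,0,0,0,0,0.0014,-0.0006,0.134,0,0,0,0,0.0014,-0.0006,0.136,0,0,0,0,0.0014,-0.0006,0.137,0,0,0,0,0.0014,-0.0006,0.138,0,0,0,0,0.0014,-0.0006,0.138,0,0,0,0,0.0014,-0.0006,0.138,0,0,0,0])

```text
time: 11.1
tcp_pos: [0.5009, 0.1958, 0.0807]
tcp_rot: [-2.652, -1.683, -0.0]
contact_force: [-0.1, -0.3, 0.9]
width: -0.0
```

Emit:
carry_out(rows=[0,0,0.0006,0,0,0,0,0,0,0.0012,0,0,0,0,0,0,0.0018,0,0,0,0,0,0,0.0018,0,0,0,0,0,0,0.0018,0,0,0,0])

```text
time: 11.6
tcp_pos: [0.5012, 0.196, 0.0793]
tcp_rot: [-2.652, -1.683, -0.001]
contact_force: [-0.0, -0.8, 5.9]
width: 0.0
```

Green reached 5.9 N on its stop. I'm retreating upward and clear, towards the start side.

Emit:
carry_out(rows=[0,0,-0.001,0,0,0,0,0,0,-0.003,0,0,0,0,0,0,-0.015,0,0,0,0,0,0,-0.045,0,0,0,0,0,0,-0.085,0,0,0,0,0,0,-0.12,0,0,0,0,0.02,0,-0.145,0,0,0,0,0.06,-0.01,-0.15,0,0,0,0,0.1,-0.03,-0.15,0,0,0,0,0.14,-0.06,-0.15,0,0,0,0,0.17,-0.09,-0.15,0,0,0,0,0.2,-0.12,-0.15,0,0,0,0,0.22,-0.14,-0.15,0,0,0,0,0.22,-0.14,-0.15,0,0,0,0,0.22,-0.14,-0.15,0,0,0,0])

```text
time: 13.1
tcp_pos: [0.4676, 0.4544, 0.2291]
tcp_rot: [2.651, 1.684, -0.001]
contact_force: [0.2, 0.4, -0.6]
width: -0.0001
```

```bash
python3 - <<'E'
from h import *
from workcell import robot
s=robot.state();print(s["tcp_pos"].round(3),s["contact_force"].round(2),s["time"])
for n in("top","scene"):
    c=robot.camera(n);np.savez(n+"2.npz",**c);cv2.imwrite(f"pics/{n}2.png",c["pixels"][...,::-1])
for n in("top","top2","scene","scene2"):
    c=np.load(n+".npz");X=cloud(c)
    for k,g in dict(blue=(.425,.3155),yellow=(.455,.061),green=(.501,.194),red=(.614,-.121)).items():
        q=X[(np.hypot(X[...,0]-g[0],X[...,1]-g[1])<.03)&(X[...,2]>.075)&(X[...,2]<.11)]
        print(n,k,len(q),np.median(q[:,2]).round(4),((q.max(0)+q.min(0))/2)[:2].round(4))
E
```

```text
[0.468 0.454 0.229] [ 0.22  0.44 -0.56] 13.1
top blue 215 0.0912 [0.4257 0.3168]
top yellow 197 0.0887 [0.4559 0.062 ]
top green 203 0.0881 [0.5017 0.1951]
top red 201 0.089 [ 0.6151 -0.1186]
top2 blue 199 0.0806 [0.4246 0.3165]
top2 yellow 190 0.0801 [0.4564 0.0619]
top2 green 192 0.0802 [0.5027 0.1958]
top2 red 200 0.0887 [ 0.6151 -0.119 ]
scene blue 185 0.0905 [0.4244 0.3146]
scene yellow 249 0.0887 [0.4549 0.0602]
scene green 195 0.0879 [0.5003 0.1933]
scene red 280 0.0891 [ 0.6126 -0.1224]
scene2 blue 144 0.0805 [0.4241 0.3149]
scene2 yellow 210 0.0806 [0.4555 0.0606]
scene2 green 157 0.0804 [0.5015 0.1925]
scene2 red 281 0.0891 [ 0.6118 -0.1215]
```

View pics/scene2.png

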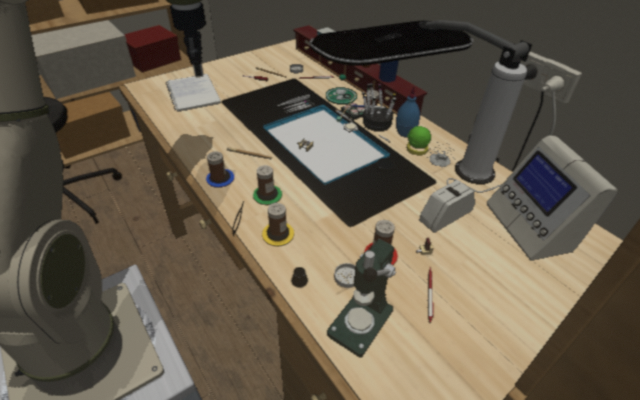

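The scene view shows the three bottles upright on their coasters at (217,168), (265,185) and (277,225). The red bottle and bystanders look unmoved, and the arm is clear. Handing in.

```bash
python3 -c "
from workcell import robot
print(robot.hand_in())"
```

```text
the job is handed in; nothing more can be done
None
```

I pressed the three caps home in the order asked, blue, yellow, then green, using the shut fingertips straight down from above. The last force readings on the stops were 6.9, 6.4 and 5.9 N. I handed in at about 13 s.

- **Pressed caps:** in both cameras the three cap tops now measure 0.080 to 0.081 m, matching the home height. They started at 0.088 to 0.092 m.
- **Bottle positions:** the bottles are still within about 1 mm of where they stood, which is within the measurement noise.
- **Red bottle:** its cap is still up at 0.089 m, and I did not go near it.
- **Other items:** they look unmoved in the final picture. I checked these by eye only.

No check failed. The top and scene cameras disagreed by 2 to 3 mm in position, in line with the stated calibration of about 2 mm. For that reason I checked each cap's position from the wrist camera before pressing.

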